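Open the parts crib's gate and hold it wide

ROBOT

A 6-joint arm with a two-finger parallel gripper is mounted at the origin on the work surface. World frame = base frame: x ahead of the robot, y to its left, z up, the work surface at z = 0. Lengths are in m, angles in rad, forces in N, time in s.
With the tool pointing down it reaches from about 0.3 to 0.875 m from the base axis. Payload 6.4 kg.
Tool frame: the origin (TCP) lies at the very end of the fingers, on their centre line; the grasp point (between the pads) lies 19 mm behind it; z points along the fingers, y is the line along which they close (so a half turn about z gives the same grasp; the last joint's range is limited). The gripper opens to 85 mm and grips with 20 to 120 N. Pads are 22 mm wide; open, the fingers measure 114 mm over their backs; the gripper's body (76 mm by 85 mm) begins 54 mm behind the grasp point. The pads swing forward as they close: fully open they stand 13 mm farther back than shut.
Start: joints at [1.07, 0.181, 1.607, -0, 1.354, -0.206], TCP at [0.167, 0.55, 0.231] pointing down, gripper open.
Joint ranges: [-2.99, 2.99], [-0.89, 2.07], [0.3, 2.58], [-1.14, 4.28], [0, 2.63], [-3.12, 3.12]. Speed limits (rad/s): [2.57, 2.57, 3.01, 3.14, 3.14, 3.14].

INTERFACE

Orientations are given as a unit quaternion [w, x, y, z].
In Python, from bench import get_obs, optics, workorder gives the robot as it stands.
- The arm moves only by the tool creep_tool, called after "Request:" by a JSON object that holds its "op" and its "data". Schema: {"type":"object","properties":{"moves":{"type":"array","items":{"type":"array","items":{"type":"number"},"minItems":7,"maxItems":7},"minItems":1,"maxItems":10},"only":{"type":"string"},"quiet":{"type":"boolean"},"lines":{"type":"string"}},"required":["moves"],"additionalProperties":false}. moves is a list of rows, 1 to 10 of them, each of 7 numbers: dx, dy, dz in shares of 1 m (1.0 is 1 m), then a rotation vector rx, ry, rz in fractions of the full range, 1 being pi rad, then the opening from 0.0 (shut) to 1.0 (fully open); each row is the pose to reach, as a shift and turn from the pose commanded when the call began, along the tool's axes at that moment; what a row does not reach only later rows make up. A row lasts 1/8 s, in which the tool goes at most 0.0625 m and 0.188 rad, less where a joint would pass 70% of its speed; a pose out of reach is approached as far as the arm can. The fingers move at their own pace and stop on an object; the grip force is fixed at half the most. Time passes only in rows, so rows that do not move let the fingers close. The tool returns the time, the measured TCP pose, the force, the opening and the grip force at its end. only (a regular expression) keeps the lines of the reply that match it, lines (a string "A,B") keeps lines A to B, and quiet returns only ok. A shift or turn number past 1, either way, is cut back to 1. Input that does not fit is refused with a message, and nothing moves.
- get_obs(): the state, without advancing time (a new reading comes with each control period).
- optics.camera(name): name is "side" or "top" or "wrist"; returns (picture, depth): 400x640x3 uint8, blue, green, red; 400x640 float32, m along the optical axis (not along the pixel's ray), 0 where there is no reading.
- optics.camera_params(name): a dict with "fovy" (degrees; the focal length in pixels is half the picture's height over the tangent of half this angle, whatever the lens; pixels are square), "cx", "cy" (the principal point, pixels), "dist" ([k1, k2, p1, p2, k3] as OpenCV has them; the pictures are not rectified), "view" (4x4, takes a point from world to camera coordinates). Camera axes: x right, y up, looking along -z (the intrinsics and any distortion apply to the point x, -y, -z); pixel columns grow to the right and rows downward; lengths in m; the calibration is good to about 2 mm. A picture is of the moment at which its call begins: read the wrist's pose just before it. camera_params takes no time and is no camera call; for the wrist camera it gives the pose at the moment of the call.
- workorder.hand_in(): hands the job in; it is judged then, once.
The state is a dict: "time_s": time; "q": joint angles; "dq": joint speeds; "joint_efforts": joint torques, N m; "eef_pos": TCP position; "eef_rot": TCP orientation; "wrist_force": force on the tool from outside, world axes, zero at the start; "torque": the same for the moment, N m; "opening": opening from 0.0 (shut) to 1.0 (fully open); "grasp_force": force on a finger pad.
Only numpy, scipy, OpenCV 4.12 (cv2) and the standard library are available. Lean on these libraries where they do the work, as an engineer would, in place of code of your own. Each camera call takes 0.05 s, during which the arm holds its last target. There are 200 camera calls.

TASK

Clear the seat post out of the gate's way by laying it in both V notches of the wooden cradle, along the cradle, and let it go. Then free the crib's gate: squeeze the catch with the wide tabs fully, after it the catch with the narrow tabs, and swing the gate by its upright pull past the detent to at least a right angle with the crib's front. The gate springs back, so finish while still holding it there, keep the post in its cradle, and leave the hub, the red bin and the wrench where they are.

Things in the scene. Friction and masses are not known exactly. Their poses are not given: they have to be found in the camera images.
- crib: Fixed open-topped wooden box 278 x 280, 100 high, its front a gate. Origin on the bench under the middle of the closed gate; x into the box, y to the gate's hinge, z up. A lintel (top 100 high, x 12 to 64) carries the catches at y +55 and -55, either one at either place. A 6 high steel plate lies before the hinge end (x -49 to 7, y 40 to 105).
- gate (a joint): Gate angle, rad: 0 shut, 1.57 square to the front, stop 1.9. Wooden panel 200 wide, 12 thick, z 16 to 100, hinge upright at crib (0, +100); its free end swings out to crib -x, then to +y (clockwise from above). Both catches' hooks hold its ears (to z 124). A spring (0.11 N m shut, 0.4 wide) pulls it back if let go; a sprung ball is a detent (0.4 to 0.8 rad, about 0.4 N m more).
- gate_pull (a point): On the gate's pull, an upright round steel bar of 16 diameter standing free from 90 to 170 above the bench, on a bracket before the gate. This point: 150 above the bench, 45 before the gate's mid-plane, 130 along the gate from the hinge. Turns with the gate.
- gate_hinge (a point): Point on the gate's upright hinge axis, 100 above the bench.
- catch_wide: Catch with two upright steel tabs 40 wide (along x), 6 thick. Origin under its base plate (46 x 66 x 6) on the lintel, 100 above the bench; axes as the crib's. Tab tops 42 above origin. Fixed tab at y +22, sliding tab at y -22: 50 over the outsides. Pinched together along y, the slider and its hook go to +y; 3 N of friction keeps it where left. Hook 7 to 17 above origin, reaches 55 to -x.
- tab_wide (a joint): Travel in m of the wide catch's sliding tab: 0 latched, 0.016 fully squeezed (34 over the tabs' outsides); the hook is clear of its ear beyond about 0.010.
- squeeze_wide (a point): Point midway between the wide catch's fixed tab and the latched sliding tab, 36 above the catch's origin (6 below the tabs' tops).
- catch_narrow: The catch whose two upright steel tabs are only 16 wide (along x); otherwise the same in every size and behaviour as the wide one.
- tab_narrow (a joint): Travel in m of the narrow catch's sliding tab: 0 latched, 0.016 fully squeezed; clear beyond about 0.010.
- squeeze_narrow (a point): Point midway between the narrow catch's fixed tab and the latched sliding tab, 36 above the catch's origin.
- post: Loose bicycle seat post, 180 long, 0.2 to 0.4 kg, lying on the bench before the gate: a round aluminium tube of 27 diameter (x -90 to 55) with a dark clamp head 35 long, 40 wide, 26 high at its +x end. Origin at its underside below the balance point, x along the tube to the head.
- post_mid (a point): Balance point of the post on the tube's axis, 13.5 above its underside: grip here, across the tube.
- cradle: Fixed wooden cradle: a foot 120 x 70 x 10 with two upright rests, each 8 thick, at x -32 and +32, each with a 90 degree V notch on top, open upward, 47 wide at the mouth (about 79 high), lowest point 55 above the bench. Origin on the bench, x along the line of the notches.
- cradle_seat (a point): Where the tube's axis and balance point lie when the post rests in both notches, midway between the rests: 74 above the bench.
- hub: Bystander: aluminium wheel hub standing on end, 58 diameter, 95 high; origin under it.
- bin: Bystander: open red plastic bin 100 x 80 x 50; origin under its middle.
- wrench: Bystander: steel wrench about 170 long lying on the bench; origin under its middle.

How it is judged:
On the way, in this order (a step that is already met when the one before it is completed fails the run):
1. the seat post lies in both notches of the cradle, let go, with the gate shut (horizontal distance between post_mid and cradle_seat below 0.028 m and height (world z) of post_mid between 0.066 and 0.082 m and angle between the x axis of post and the x axis of cradle, either way round below 0.15 rad and contact force between post and cradle above 0.5 N and contact force between post and the arm below 0.1 N and linear speed of post below 0.03 m/s and value of joint gate below 0.1 rad), for 0.2 s.
2. the wide catch is squeezed fully while the narrow one is still latched (value of joint tab_wide above 0.0125 m and value of joint tab_narrow below 0.005 m), for 0.1 s.
3. the narrow catch is squeezed fully too, the gate still shut (value of joint tab_narrow above 0.0125 m and value of joint tab_wide above 0.0115 m and value of joint gate below 0.2 rad), for 0.1 s.
4. the gate is swung past its detent (value of joint gate above 0.9 rad), for 0.1 s.
At the end, for the whole second after the job is handed in: The gate stands open by more than 1.45 rad (83 degrees), still, with the fingers on it (contact over 0.8 N) through the last second; the post rests untouched in both notches (axis 66 to 82 mm high, within 28 mm of the seat and 0.15 rad of the cradle's line) (value of joint gate above 1.45 rad and velocity of joint gate between -0.1 and 0.1 rad/s and contact force between gate and the fingers above 0.8 N and horizontal distance between post_mid and cradle_seat below 0.028 m and height (world z) of post_mid between 0.066 and 0.082 m and angle between the x axis of post and the x axis of cradle, either way round below 0.15 rad and contact force between post and cradle above 0.5 N and contact force between post and the arm below 0.1 N and linear speed of post below 0.03 m/s); the arm keeps its last pose, push and grip.
It fails at once if the hub is moved by more than 40 mm (distance of hub from where it was at the start of the episode above 0.04 m).
It fails at once if the red bin is moved by more than 40 mm (distance of bin from where it was at the start of the episode above 0.04 m).
It fails at once if the wrench is moved by more than 40 mm (distance of wrench from where it was at the start of the episode above 0.04 m).
It also fails if it takes over 72 s, if anything falls off the work surface, if the arm or the gripper's body presses on something with over 40 N, if the wrist force passes 120 N, or if a joint passes its speed limit or range.

## Working session

There is one attempt and no reset: what is moved stays moved. The work goes in short steps, Python scripts to look and compute and a tool call to move; the robot and the scene stay as the last step left them, time stands still between calls to the robot, and variables do not carry over. Pictures are saved under pics/ and viewed, at most 10 in all, crops included, and the job is handed in when it is done.

```bash
mkdir -p pics; ls; cat > h.py <<'E'
import numpy as np, cv2
from bench import get_obs, optics, workorder
from scipy.spatial.transform import Rotation as R
def K(p):
    f=200/np.tan(np.radians(p["fovy"])/2); return np.array([[f,0,p["cx"]],[0,f,p["cy"]],[0,0,1]])
def rays(p,uv):
    uv=np.asarray(uv,float).reshape(-1,1,2)
    n=cv2.undistortPoints(uv,K(p),np.array(p["dist"],float)).reshape(-1,2)
    V=np.array(p["view"]); d=np.c_[n[:,0],-n[:,1],-np.ones(len(n))]
    return -V[:3,:3].T@V[:3,3], d@V[:3,:3]   # d has unit depth
def onplane(p,uv,z):
    o,d=rays(p,uv); return o+d*((z-o[2])/d[:,2])[:,None]
def cloud(p,dep):
    v,u=np.mgrid[0:400,0:640]; o,d=rays(p,np.c_[u.ravel(),v.ravel()])
    return (o+d*dep.ravel()[:,None]).reshape(400,640,3)
def proj(p,X):
    V=np.array(p["view"]); c=np.asarray(X,float).reshape(-1,3)@V[:3,:3].T+V[:3,3]
    c=c*[1,-1,-1]; return cv2.projectPoints(c,np.zeros(3),np.zeros(3),K(p),np.array(p["dist"],float))[0].reshape(-1,2)
def totool(target,yaw=None):
    o=get_obs(); Rm=rot(o); return Rm.T@(np.asarray(target)-o["eef_pos"])
def rot(o):
    w,x,y,z=o["eef_rot"]; return R.from_quat([x,y,z,w]).as_matrix()
E
python3 - <<'E'
from h import *
o=get_obs(); print(o); print(rot(o).round(3))
for n in ("top","side","wrist"):
    p=optics.camera_params(n); im,d=optics.camera(n)
    cv2.imwrite(f"pics/{n}0.png",im); np.savez(f"{n}0.npz",im=im,d=d,**{k:np.array(v) for k,v in p.items()})
    print(n,p["fovy"],p["cx"],p["cy"],p["dist"],np.round(p["view"],3).tolist(),(d>0).mean())
E
```

```text
pics
{'time_s': 0.0, 'q': array([ 1.06973805e+00,  1.81549824e-01,  1.60798925e+00, -5.24407802e-05,
        1.35379669e+00, -2.06314970e-01]), 'dq': array([ 6.62401275e-04,  1.09281447e-03,  9.44741704e-04, -7.12800569e-05,
        5.27529371e-04,  1.70836746e-03]), 'joint_efforts': array([ 1.16749445e-03, -4.44893861e+01, -3.51326108e+01, -1.39424951e-04,
        9.08457820e-03,  3.39710340e-06]), 'eef_pos': array([0.16677359, 0.54971244, 0.23038828]), 'eef_rot': array([-2.77853731e-04,  1.46833126e-01,  9.89160893e-01, -8.26472167e-04]), 'wrist_force': array([ 0.07738287, -0.16854683, -0.39632424]), 'torque': array([-0.02454463,  0.02761339,  0.05389769]), 'grasp_force': 0.0, 'opening': 1.0021461359001262}
[[-0.957  0.29  -0.001]
 [ 0.29   0.957 -0.002]
 [ 0.    -0.002 -1.   ]]
top 45.817263717310404 318.98777249623936 195.38585999179597 [-0.12787018  0.          0.          0.          0.        ] [[-0.004, -1.0, -0.012, 0.068], [0.992, -0.005, 0.125, -0.575], [-0.125, -0.011, 0.992, -1.159], [0.0, 0.0, 0.0, 1.0]] 0.996015625
side 57.54736642485745 321.63911568382616 201.29109258344795 [-0.07139941  0.          0.          0.          0.        ] [[-0.945, -0.328, 0.006, 0.573], [0.242, -0.683, 0.689, -0.189], [-0.223, 0.652, 0.724, -0.868], [0.0, 0.0, 0.0, 1.0]] 0.9960625
wrist 68.8284457698326 321.78477146572015 199.5155221837777 [-0.00985099  0.          0.          0.          0.        ] [[0.29, 0.957, -0.002, -0.575], [-0.905, 0.273, -0.327, 0.042], [-0.312, 0.097, 0.945, -0.38], [0.0, 0.0, 0.0, 1.0]] 0.9961015625
```

View pics/top0.png

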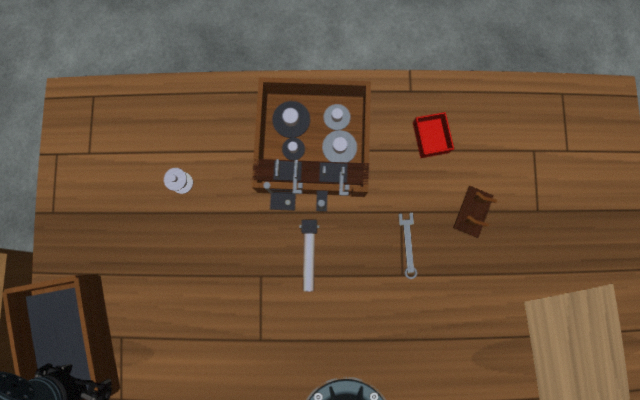

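View pics/side0.png

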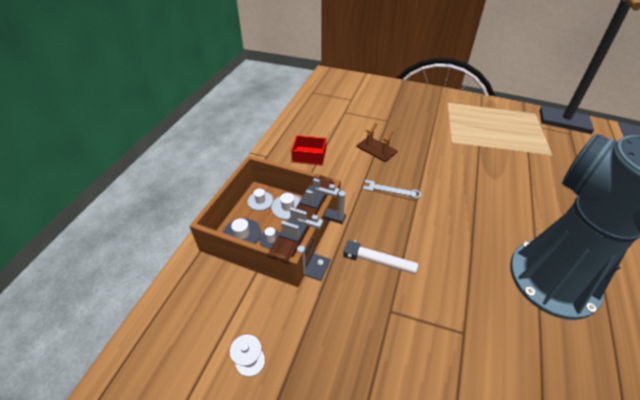

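The top view shows the crib at (313,138) with its gate facing the robot and the hinge on the left. The two catches are at about (290,172) and (335,174), and the pull stands near (297,185). The post runs from its head at (309,226) to (309,290), the wrench is at (408,245), the cradle at (475,212), the bin at (433,135) and the hub at (178,181). The side view shows the same objects. Next I'll measure positions from both views and the depth.

```bash
cat >> h.py <<'E'
def load(n):
    z=np.load(n+".npz"); return {k:z[k] for k in z.files}
E
python3 - <<'E'
from h import *
# post: bright tube
for n,box in (("top",(215,300,290,330)),("side",(230,280,340,425))):
    s=load(n+"0"); C=cloud(s,s["d"]); hsv=cv2.cvtColor(s["im"],cv2.COLOR_BGR2HSV)
    m=np.zeros((400,640),bool); r0,r1,c0,c1=box
    m[r0:r1,c0:c1]=((hsv[...,1]<50)&(hsv[...,2]>110))[r0:r1,c0:c1]
    rr,cc=np.nonzero(m); uv=np.c_[cc,rr]
    rect=cv2.minAreaRect(uv.astype(np.float32)); print(n,"tube",len(uv),rect)
    P=C[m]; print(" depth z max/med",np.percentile(P[:,2],[5,50,95]).round(4),"mean",P.mean(0).round(4))
    bx=cv2.boxPoints(rect); print(" box on z=.0135",onplane(s,bx,.0135)[:,:2].round(4).tolist())
    for nm,(a,b,c,d) in {"crad":(175,245,445,505) if n=="top" else (120,165,350,405)}.items():
        Q=C[a:b,c:d].reshape(-1,3); I=s["im"][a:b,c:d].reshape(-1,3)
        hi=Q[(Q[:,2]>.05)]; print(" cradle rests pts",len(hi),hi[:,2].max())
        k=cv2.kmeans(hi[:,:2].astype(np.float32),2,None,(3,50,1e-4),5,2)
        for j in (0,1):
            g=hi[k[1].ravel()==j]; print("  rest",len(g),g.mean(0).round(4),g.min(0).round(4),g.max(0).round(4))
        ft=Q[(Q[:,2]>.006)&(Q[:,2]<.02)]
        print("  foot",len(ft),cv2.minAreaRect(ft[:,:2].astype(np.float32)))
s=load("top0"); C=cloud(s,s["d"])
def ht(a,b,c,d,nm):
    z=C[a:b,c:d,2]; g=np.clip(z/0.18*255,0,255).astype(np.uint8)
    return cv2.resize(g,None,fx=4,fy=4,interpolation=0)
a,b,c,d=70,220,240,385
g=ht(a,b,c,d,"crib")[:600]; im=cv2.resize(s["im"][a+75:b,c:d],None,fx=5.5,fy=5.5,interpolation=cv2.INTER_CUBIC)
w=s["d"]; 
cv2.imwrite("pics/crop1.png",im[:600,:800]); print(im.shape)
E
```

```text
top tube 555 ((306.7138671875, 258.1507568359375), (18.970746994018555, 65.45462799072266), 3.1798300743103027)
 depth z max/med [0.0165 0.0239 0.0282] mean [0.4096 0.0926 0.0274]
 box on z=.0135 [[0.3369, 0.126], [0.5022, 0.1168], [0.4993, 0.0684], [0.3341, 0.0782]]
 cradle rests pts 190 1.2220450823765456
  rest 173 [ 0.5365 -0.3385  0.0665] [ 0.4947 -0.3731  0.0506] [ 0.5768 -0.2988  0.0831]
  rest 17 [0.4258 0.052  1.222 ] [0.4258 0.052  1.222 ] [0.4258 0.052  1.222 ]
  foot 892 ((0.5368863344192505, -0.3318888247013092), (0.1656857579946518, 0.11392900347709656), 1.9594666957855225)
side tube 695 ((383.7409973144531, 256.1912536621094), (70.3094253540039, 16.9917049407959), 14.470292091369629)
 depth z max/med [0.0029 0.0256 0.0301] mean [0.4088 0.0986 0.0263]
 box on z=.0135 [[0.5007, 0.1106], [0.5049, 0.0579], [0.3302, 0.055], [0.3324, 0.1061]]
 cradle rests pts 133 0.7557576259398354
  rest 122 [ 0.5305 -0.3375  0.0664] [ 0.4891 -0.3742  0.0503] [ 0.5747 -0.297   0.0829]
  rest 11 [0.394  0.6255 0.7558] [0.394  0.6255 0.7558] [0.394  0.6255 0.7558]
  foot 489 ((0.531406581401825, -0.3915160000324249), (0.18318727612495422, 0.239732563495636), 18.35974884033203)
(412, 798, 3)
```

View pics/crop1.png

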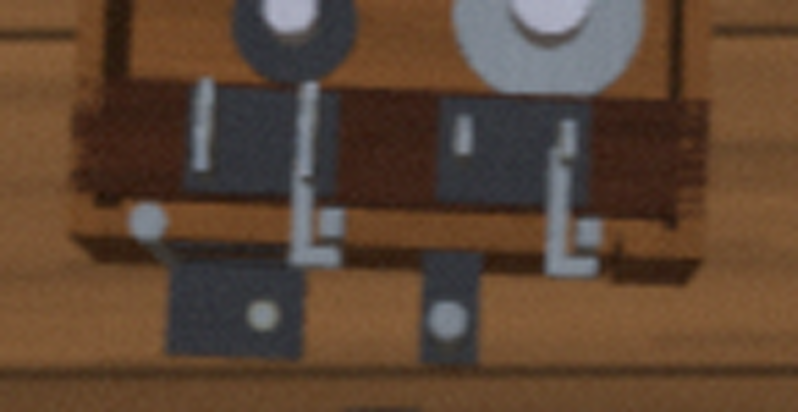

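The crop settles the layout. The wide catch is on the left (+y side), with tabs at crop (203,125) and (308,130). The narrow one is on the right, with tabs at (463,135) and (568,137). The pull's top is at (447,320). Next I'll refine the numbers.

```bash
python3 - <<'E'
from h import *
for n in ("top","side"):
    s=load(n+"0"); C=cloud(s,s["d"]); X=C.reshape(-1,3)
    def sel(x0,x1,y0,y1,z0,z1):
        return X[(X[:,0]>x0)&(X[:,0]<x1)&(X[:,1]>y0)&(X[:,1]<y1)&(X[:,2]>z0)&(X[:,2]<z1)]
    b=sel(.3,.48,-.05,.0,-.02,.02); print(n,"bench z",b[:,2].mean(),b[:,2].std())
    P=sel(.3,.52,.02,.15,.012,.05); print(" post",len(P),P.min(0),P.max(0)); 
    r=cv2.minAreaRect(P[:,:2].astype(np.float32)); print(r)
    T=P[P[:,2]>.02]; l=cv2.fitLine(T[:,:2].astype(np.float32),cv2.DIST_HUBER,0,.01,.01).ravel(); print(" line",l,np.percentile(T[:,0],[1,99]),np.percentile(T[:,2],90))
    Q=sel(.45,.62,-.42,-.25,.045,.1); print(" rests",len(Q),np.percentile(Q[:,2],98))
    k=cv2.kmeans(Q[:,:2].astype(np.float32),2,None,(3,50,1e-4),5,2)
    cs=[]
    for j in (0,1):
        g=Q[k[1].ravel()==j]; r=cv2.minAreaRect(g[:,:2].astype(np.float32)); cs.append(r[0]); print("  ",r)
    cs=np.array(cs); print(" seat",cs.mean(0),cs[0]-cs[1],np.degrees(np.arctan2(*(cs[0]-cs[1])[::-1])))
    F=sel(.45,.62,-.42,-.25,.006,.1); print(" foot",cv2.minAreaRect(F[:,:2].astype(np.float32)))
s=load("top0")
pts={"wf":(203,125,.142),"ws":(308,130,.142),"nf":(463,135,.142),"ns":(568,137,.142),"pull":(447,320,.17),"ear1":(148,221,.124)}
for k,(x,y,z) in pts.items(): print(k,onplane(s,[(240+x/5.5-.4,145+y/5.5-.4)],z)[0].round(4))
E
```

```text
top bench z -0.0008634056855062536 0.002398768436443452
 post 795 [0.33806425 0.06826988 0.01227448] [0.5142294  0.11413856 0.03263609]
((0.4261412024497986, 0.09137013554573059), (0.04585818201303482, 0.17611967027187347), 89.86981201171875)
 line [ 0.99998194 -0.00600699  0.43486992  0.09185916] [0.33839026 0.51403483] 0.027799934372819225
 rests 183 0.0784304175199452
   ((0.564099133014679, -0.34814953804016113), (0.055751733481884, 0.009417061693966389), 66.98588562011719)
   ((0.5055610537528992, -0.3236866891384125), (0.05310347303748131, 0.009600663557648659), 71.25145721435547)
 seat [ 0.53483009 -0.33591811] [ 0.05853808 -0.02446285] -22.679871326648094
 foot ((0.5468683838844299, -0.3321624994277954), (0.1677531749010086, 0.12255255877971649), 14.838384628295898)
side bench z 0.0016143280465440192 0.0013837775305290242
 post 866 [0.33429388 0.06557713 0.01208876] [0.51380979 0.11826362 0.03217858]
((0.4249870777130127, 0.10031783580780029), (0.051975563168525696, 0.18040461838245392), 83.26966094970703)
 line [ 0.9999604  -0.00889913  0.42623216  0.09753503] [0.33677155 0.51230227] 0.029153891719330183
 rests 138 0.08112095083986824
   ((0.5611661672592163, -0.34686458110809326), (0.054595012217760086, 0.010665119625627995), 70.29927825927734)
   ((0.5019757747650146, -0.32419297099113464), (0.05784030631184578, 0.011461731046438217), 64.81282806396484)
 seat [ 0.53157097 -0.33552878] [ 0.05919039 -0.02267161] -20.958266294666576
 foot ((0.5295551419258118, -0.3402820825576782), (0.15997368097305298, 0.1441609412431717), 3.441189765930176)
wf [0.6282 0.1625 0.142 ]
ws [0.6257 0.1181 0.142 ]
nf [0.6232 0.0527 0.142 ]
ns [0.6221 0.0085 0.142 ]
pull [0.5417 0.0596 0.17  ]
ear1 [0.59   0.1876 0.124 ]
```

Units first: turns go in shares of pi rad. So -0.288 rad / 3.1416 = -0.0917.

Request:
{"op": "creep_tool", "data": {"moves": [[-0.38,-0.362,0.03,0,0,-0.0917,1],[-0.38,-0.362,0.03,0,0,-0.0917,1],[-0.38,-0.362,0.03,0,0,-0.0917,1],[-0.38,-0.362,0.03,0,0,-0.0917,1],[-0.38,-0.362,0.03,0,0,-0.0917,1],[-0.38,-0.362,0.03,0,0,-0.0917,1],[-0.38,-0.362,0.03,0,0,-0.0917,1],[-0.38,-0.362,0.03,0,0,-0.0917,1],[-0.38,-0.362,0.03,0,0,-0.0917,1],[-0.38,-0.362,0.03,0,0,-0.0917,1]]}}

```text
time_s: 1.4
eef_pos: [0.426, 0.0918, 0.201]
eef_rot: [-0.0, 0.005, 1.0, -0.0]
wrist_force: [-0.0, 0.2, -0.0]
opening: 1.001
grasp_force: 0.0
```

```bash
cat > look.py <<'E'
import sys
from h import *
n=sys.argv[1]; p=optics.camera_params("wrist"); im,d=optics.camera("wrist")
cv2.imwrite(f"pics/{n}.png",im); np.savez(n+".npz",im=im,d=d,**{k:np.array(v) for k,v in p.items()})
E
python3 look.py w1; python3 - <<'E'
from h import *
o=get_obs(); print(o["eef_pos"],rot(o).round(3).tolist())
s=load("w1"); C=cloud(s,s["d"]); X=C.reshape(-1,3)
b=X[(X[:,0]>.3)&(X[:,0]<.5)&(X[:,1]<.05)&(X[:,1]>0)]; print("bench",len(b),np.median(b[:,2]))
P=X[(X[:,0]>.3)&(X[:,0]<.53)&(X[:,1]>.03)&(X[:,1]<.15)&(X[:,2]>.012)&(X[:,2]<.05)]
print(len(P),P.min(0),P.max(0)); print(cv2.minAreaRect(P[:,:2].astype(np.float32)))
T=P[(P[:,0]<.46)&(P[:,2]>.018)]; print(cv2.fitLine(T[:,:2].astype(np.float32),cv2.DIST_L2,0,.01,.01).ravel(),T.min(0),T.max(0),np.percentile(T[:,2],95))
E
```

```text
[0.42533948 0.09292594 0.20097465] [[-1.0, 0.009, -0.001], [0.009, 1.0, 0.0], [0.001, 0.0, -1.0]]
bench 17944 0.2451862361522082
3954 [0.33437382 0.06743257 0.01201892] [0.51326257 0.11625513 0.02775548]
((0.42378056049346924, 0.09263373166322708), (0.0488567017018795, 0.17856334149837494), 89.3616943359375)
[ 0.99988854 -0.01492866  0.39314947  0.09295279] [0.33444508 0.08006009 0.01800186] [0.45998096 0.10605767 0.02775548] 0.02641953147684698
```

View pics/w1.png

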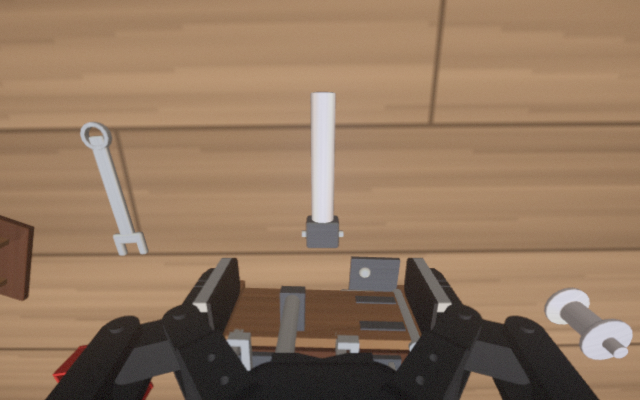

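The wrist view shows the post upright in the picture at (323,160), between the fingers' line, with its head at (322,232). The gripper is well aligned with it: mid at (0.424, 0.0925), yaw about -0.012.

Request:
{"op": "creep_tool", "data": {"moves": [[0.001,0,0.06,0,0,0,1],[0.001,0,0.12,0,0,0,1],[0.001,0,0.17,0,0,0,1],[0.001,0,0.197,0,0,0,1],[0.001,0,0.197,0,0,0,1],[0.001,0,0.197,0,0,0,0],[0.001,0,0.197,0,0,0,0],[0.001,0,0.197,0,0,0,0],[0.001,0,0.197,0,0,0,0],[0.001,0,0.197,0,0,0,0]]}}

```text
time_s: 2.7
eef_pos: [0.4255, 0.0934, 0.0056]
eef_rot: [0.001, 0.004, 1.0, 0.0]
wrist_force: [-1.7, 0.7, 9.5]
opening: 0.29
grasp_force: 58.4
```

Request:
{"op": "creep_tool", "data": {"moves": [[0,0,-0.03,0,0,0,0],[0,0,-0.08,0,0,0,0],[0,0,-0.13,0,0,0,0],[0,0,-0.15,0,0,0,0],[0,0,-0.15,0,0,0,0]]}}

```text
time_s: 3.32
eef_pos: [0.4257, 0.0933, 0.156]
eef_rot: [0.002, 0.003, 1.0, -0.0]
wrist_force: [0.2, 0.2, -2.3]
opening: 0.292
grasp_force: 60.1
```

```bash
python3 - <<'E'
from h import *
o=get_obs(); print(o["eef_pos"],rot(o).round(3).tolist())
for n in ("side",):
    p=optics.camera_params(n); im,d=optics.camera(n); C=cloud(p,d); X=C.reshape(-1,3); hsv=cv2.cvtColor(im,cv2.COLOR_BGR2HSV).reshape(-1,3)
    for x0 in np.arange(.32,.52,.02):
        P=X[(X[:,0]>x0)&(X[:,0]<x0+.02)&(X[:,1]>.07)&(X[:,1]<.12)&(X[:,2]>.1)&(X[:,2]<.175)&(hsv[:,1]<60)]
        if len(P): print(x0.round(2),len(P),P.mean(0).round(4),P[:,2].max().round(4))
E
```

```text
[0.42570256 0.09333437 0.15601194] [[-1.0, 0.007, 0.004], [0.007, 1.0, -0.0], [-0.004, -0.0, -1.0]]
0.32 15 [0.3372 0.1065 0.17  ] 0.1743
0.34 54 [0.3501 0.1063 0.1701] 0.175
0.36 56 [0.37   0.1056 0.1696] 0.1749
0.38 48 [0.3901 0.106  0.1697] 0.1749
0.4 39 [0.408  0.1073 0.1696] 0.1748
0.42 17 [0.4322 0.1127 0.1696] 0.1746
0.44 46 [0.4499 0.1054 0.1698] 0.1745
0.46 49 [0.4706 0.1044 0.1696] 0.1747
0.48 40 [0.4893 0.1135 0.1679] 0.1743
0.5 26 [0.5064 0.1127 0.1662] 0.1746
```

Converted, 0.369 rad / 3.1416 = 0.1175.

Request:
{"op": "creep_tool", "data": {"moves": [[-0.11,-0.43,0,0,0,0.1175,0],[-0.11,-0.43,0,0,0,0.1175,0],[-0.11,-0.43,0,0,0,0.1175,0],[-0.11,-0.43,0,0,0,0.1175,0],[-0.11,-0.43,0,0,0,0.1175,0],[-0.11,-0.43,0,0,0,0.1175,0],[-0.11,-0.43,0,0,0,0.1175,0],[-0.11,-0.43,0,0,0,0.1175,0],[-0.11,-0.43,0,0,0,0.1175,0]]}}

```text
time_s: 4.5
eef_pos: [0.5303, -0.3365, 0.1516]
eef_rot: [-0.002, 0.187, 0.982, 0.001]
wrist_force: [0.0, 0.8, -2.0]
opening: 0.291
grasp_force: 60.2
```

```bash
python3 look.py w2; python3 - <<'E'
from h import *
o=get_obs(); print(o["eef_pos"],rot(o).round(3).tolist())
s=load("w2"); C=cloud(s,s["d"]); X=C.reshape(-1,3)
c=np.array([.533,-.336]); a=-.381; u=np.array([np.cos(a),np.sin(a)]); v=np.array([-u[1],u[0]])
L=np.c_[(X[:,:2]-c)@u,(X[:,:2]-c)@v,X[:,2]]
def show(nm,z0,z1,lx=.13,ly=.06):
    P=L[(abs(L[:,0])<lx)&(abs(L[:,1])<ly)&(L[:,2]>z0)&(L[:,2]<z1)]
    print(nm,len(P),P.min(0).round(4) if len(P) else"",P.max(0).round(4) if len(P) else "")
    return P
Q=show("rests",.05,.085); 
if len(Q)>20:
  for sg in (-1,1):
    g=Q[Q[:,0]*sg>0.01]; print(len(g), g.mean(0).round(4) if len(g) else "", g.min(0).round(4),g.max(0).round(4))
F=show("foot",.006,.016); print(cv2.minAreaRect(F[:,:2].astype(np.float32)) if len(F)>10 else "")
P=show("tube",.15,.2)
T=P[(P[:,0]<-.03)&(P[:,2]<.185)]; print(cv2.fitLine(T[:,:2].astype(np.float32),cv2.DIST_HUBER,0,.01,.01).ravel(),T.min(0),T.max(0))
E
```

```text
[ 0.5305081  -0.33567929  0.15217367] [[-0.93, 0.367, -0.003], [0.367, 0.93, 0.003], [0.004, 0.002, -1.0]]
rests 223 [-0.0358 -0.028   0.0685] [0.0295 0.0286 0.0791]
207 [-0.0317  0.003   0.0759] [-0.0358 -0.028   0.0696] [-0.0265  0.0286  0.0791]
16 [ 0.0288 -0.0071  0.0712] [ 0.0279 -0.0276  0.0685] [0.0295 0.0241 0.073 ]
foot 1331 [-0.0594 -0.0361  0.0061] [0.0607 0.0354 0.0119]
((0.0006646700203418732, -0.00022133812308311462), (0.07009238004684448, 0.11971766501665115), 89.10137939453125)
tube 18996 [-0.0938 -0.0458  0.1501] [0.0556 0.0432 0.2   ]
[ 0.9999972  -0.00237942 -0.06433402 -0.00111981] [-0.09377107 -0.01453484  0.15665377] [-0.0300024   0.01239382  0.17470311]
```

View pics/w2.png

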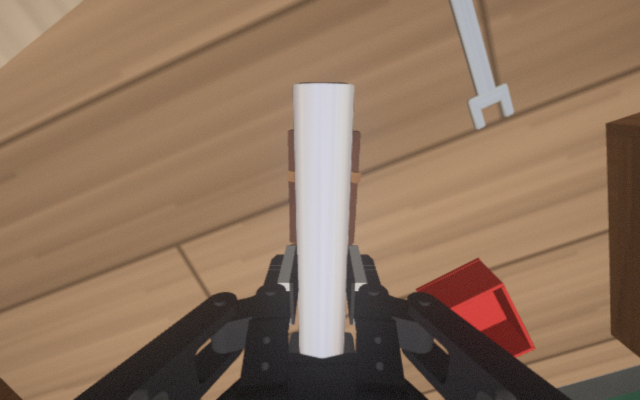

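The wrist view shows the tube over the foot's centre line at (323,200), parallel to the foot. The cradle is where I computed it, so I'll lower the post.

Request:
{"op": "creep_tool", "data": {"moves": [[-0.003,-0.001,0.04,0,0,0,0],[-0.003,-0.001,0.07,0,0,0,0],[-0.003,-0.001,0.082,0,0,0,0],[-0.003,-0.001,0.085,0,0,0,0],[-0.003,-0.001,0.085,0,0,0,0]]}}

```text
time_s: 5.18
eef_pos: [0.5347, -0.3394, 0.0705]
eef_rot: [0.001, 0.186, 0.982, -0.0]
wrist_force: [0.1, 0.1, -1.7]
opening: 0.288
grasp_force: 60.2
```

Request:
{"op": "creep_tool", "data": {"moves": [[0.001,0.002,0.003,0,0,0,0],[0.001,0.002,0.004,0,0,0,0],[0.001,0.002,0.004,0,0,0,0]]}}

```text
time_s: 5.55
eef_pos: [0.5343, -0.3373, 0.0665]
eef_rot: [0.001, 0.187, 0.982, -0.0]
wrist_force: [-0.6, 3.1, 6.2]
opening: 0.298
grasp_force: 61.1
```

Request:
{"op": "creep_tool", "data": {"moves": [[0.001,0.001,-0.001,0,0,0,0.7],[0.001,0.001,-0.001,0,0,0,0.7],[0.001,0.001,-0.001,0,0,0,0.7],[0.001,0.001,-0.04,0,0,0,0.7],[0.001,0.001,-0.1,0,0,0,0.7],[0.001,0.001,-0.15,0,0,0,0.7],[0.001,0.001,-0.15,0,0,0,0.7]]}}

```text
time_s: 6.42
eef_pos: [0.5355, -0.338, 0.2212]
eef_rot: [0.004, 0.187, 0.982, -0.003]
wrist_force: [-1.0, -0.4, 0.6]
opening: 0.703
grasp_force: 0.0
```

```bash
python3 look.py w3; python3 - <<'E'
from h import *
o=get_obs(); print(o["eef_pos"],rot(o).round(3).tolist(),o["opening"])
s=load("w3"); C=cloud(s,s["d"]); X=C.reshape(-1,3)
c=np.array([.5337,-.3365]); a=-.381; u=np.array([np.cos(a),np.sin(a)]); v=np.array([-u[1],u[0]])
L=np.c_[(X[:,:2]-c)@u,(X[:,:2]-c)@v,X[:,2]]
P=L[(abs(L[:,0])<.13)&(abs(L[:,1])<.016)&(L[:,2]>.065)&(L[:,2]<.13)]
print(len(P),P.min(0),P.max(0))
for x in np.arange(-.1,.1,.02):
    T=P[(P[:,0]>x)&(P[:,0]<x+.02)]
    if len(T)>5: print(x.round(2),len(T),np.percentile(T[:,2],97).round(4),T[:,1].min().round(4),T[:,1].max().round(4))
E
```

```text
[ 0.53424245 -0.33681381  0.21785841] [[-0.93, 0.367, 0.004], [0.367, 0.93, -0.003], [-0.005, -0.002, -1.0]] 0.699701157538209
4852 [-0.09060649 -0.01592672  0.06510797] [0.08926785 0.01595234 0.08837507]
-0.1 360 0.0869 -0.0113 0.0137
-0.08 626 0.0872 -0.0114 0.0143
-0.06 604 0.0871 -0.0127 0.0139
-0.04 593 0.0871 -0.0159 0.0154
-0.02 511 0.0869 -0.0129 0.0135
0.0 481 0.0872 -0.013 0.0131
0.02 485 0.087 -0.0156 0.0158
0.04 509 0.0868 -0.0159 0.0158
0.06 481 0.0868 -0.0152 0.016
0.08 202 0.0868 -0.0154 0.0153
```

The post is seated: tube top at 0.087 along its whole length, centred on the notch line. Now on to the catches.

Converted, -0.335 rad / 3.1416 = -0.1066.

Request:
{"op": "creep_tool", "data": {"moves": [[0.155,0.393,-0.06,0,0,-0.1066,1],[0.155,0.393,-0.06,0,0,-0.1066,1],[0.155,0.393,-0.06,0,0,-0.1066,1],[0.155,0.393,-0.06,0,0,-0.1066,1],[0.155,0.393,-0.06,0,0,-0.1066,1],[0.155,0.393,-0.06,0,0,-0.1066,1],[0.155,0.393,-0.06,0,0,-0.1066,1],[0.155,0.393,-0.06,0,0,-0.1066,1],[0.155,0.393,-0.06,0,0,-0.1066,1],[0.155,0.393,-0.06,0,0,-0.1066,1]]}}

```text
time_s: 7.72
eef_pos: [0.533, 0.0854, 0.2742]
eef_rot: [-0.001, 0.021, 1.0, -0.0]
wrist_force: [-0.1, -0.4, -0.4]
opening: 1.001
grasp_force: 0.0
```

```bash
python3 look.py w4; python3 - <<'E'
from h import *
o=get_obs(); print(o["eef_pos"],rot(o).round(3).tolist())
s=load("w4"); C=cloud(s,s["d"]); X=C.reshape(-1,3)
m=(C[...,0]>.57)&(C[...,0]<.68)&(C[...,1]>-.03)&(C[...,1]<.2)&(C[...,2]>.128)&(C[...,2]<.15)
n,lab,st,ce=cv2.connectedComponentsWithStats(m.astype(np.uint8))
for i in range(1,n):
    if st[i,4]>15: P=C[lab==i]; print(st[i],P.min(0).round(4),P.max(0).round(4),cv2.minAreaRect(P[:,:2].astype(np.float32)))
Q=X[(X[:,0]>.52)&(X[:,0]<.57)&(X[:,1]>.03)&(X[:,1]<.1)&(X[:,2]>.155)&(X[:,2]<.18)]; print("pull",len(Q),Q.min(0),Q.max(0))
E
```

```text
[0.53312382 0.08530478 0.27444406] [[-0.999, 0.043, -0.001], [0.043, 0.999, -0.0], [0.001, -0.0, -1.0]]
[352 248   8  37 241] [0.6043 0.1152 0.1284] [0.6439 0.1228 0.143 ] ((0.6241087317466736, 0.1189354658126831), (0.006162836216390133, 0.039581526070833206), 87.35494232177734)
[390 248  11  38 299] [0.6059 0.1591 0.1284] [0.6472 0.1667 0.1425] ((0.6266536116600037, 0.16288667917251587), (0.006456171628087759, 0.041258715093135834), 87.29009246826172)
[252 257   8  19 128] [0.6117 0.0062 0.1281] [0.6277 0.0127 0.1428] ((0.6195931434631348, 0.009294232353568077), (0.0060633220709860325, 0.0159453097730875), 87.08882141113281)
[293 257   6  19 110] [0.6133 0.0504 0.128 ] [0.6296 0.0564 0.1426] ((0.6214513778686523, 0.05341402813792229), (0.005640109069645405, 0.016299564391374588), 88.36243438720703)
pull 296 [0.53216249 0.05208123 0.15525457] [0.54749417 0.06767334 0.17063086]
```

View pics/w4.png

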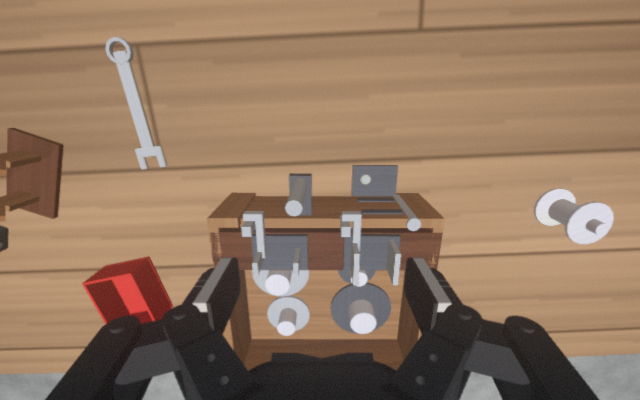

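The wrist view shows the wide catch on the right (tabs at (356,266) and (395,267)) and the narrow one on the left (tabs at (256,266) and (296,266)). The pull's top is at (294,207) and the hub at (570,215). All of it agrees with the depth clusters.

Converted, -0.003 rad / 3.1416 = -0.001.

Request:
{"op": "creep_tool", "data": {"moves": [[-0.05,0.035,0.03,0,0,0,1],[-0.09,0.0675,0.06,0,0,-0.001,1],[-0.09,0.0675,0.08,0,0,-0.001,1],[-0.09,0.0675,0.11,0,0,-0.001,1],[-0.09,0.0675,0.14,0,0,-0.001,1],[-0.09,0.0675,0.157,0,0,-0.001,1],[-0.09,0.0675,0.157,0,0,-0.001,1],[-0.09,0.0675,0.157,0,0,-0.001,1]]}}

```text
time_s: 8.78
eef_pos: [0.6269, 0.1501, 0.1198]
eef_rot: [0.001, 0.019, 1.0, 0.0]
wrist_force: [-0.0, 0.2, 0.4]
opening: 1.005
grasp_force: 0.0
```

Request:
{"op": "creep_tool", "data": {"moves": [[0.001,-0.001,0.002,0,0,0,0.7],[0.001,-0.001,0.002,0,0,0,0.5],[0.001,-0.001,0.002,0,0,0,0.36],[0.001,-0.001,0.002,0,0,0,0.36],[0.001,-0.001,0.002,0,0,0,0.36],[0.001,-0.001,0.002,0,0,0,0.36]]}}

```text
time_s: 9.52
eef_pos: [0.6255, 0.149, 0.1175]
eef_rot: [0.001, 0.019, 1.0, -0.001]
wrist_force: [-1.8, -2.1, 5.2]
opening: 0.377
grasp_force: 59.6
```

Request:
{"op": "creep_tool", "data": {"moves": [[0,0,0,0,0,0,0.7],[0,0,0,0,0,0,1],[0,0,0,0,0,0,1],[0,0,-0.04,0,0,0,1],[0,0,-0.09,0,0,0,1],[0,-0.05,-0.09,0,0,0,1],[0,-0.11,-0.09,0,0,0,1],[0,-0.11,-0.09,0,0,0,1],[0,-0.11,-0.09,0,0,0,1]]}}

```text
time_s: 10.65
eef_pos: [0.6207, 0.0397, 0.2061]
eef_rot: [-0.0, 0.019, 1.0, 0.0]
wrist_force: [1.0, 0.2, -1.2]
opening: 0.994
grasp_force: 0.0
```

```bash
cat > tabs.py <<'E'
import sys
from h import *
s=load(sys.argv[1]); C=cloud(s,s["d"])
m=(C[...,0]>.57)&(C[...,0]<.68)&(C[...,1]>-.03)&(C[...,1]<.2)&(C[...,2]>.128)&(C[...,2]<.15)
n,lab,st,ce=cv2.connectedComponentsWithStats(m.astype(np.uint8))
for i in range(1,n):
    if st[i,4]>15: P=C[lab==i]; print(st[i],P.min(0).round(4),P.max(0).round(4),np.round(cv2.minAreaRect(P[:,:2].astype(np.float32))[0],4))
o=get_obs(); print(o["eef_pos"],rot(o).round(3).tolist())
E
python3 - <<'E'
from h import *
p=optics.camera_params("top"); im,d=optics.camera("top"); np.savez("t5.npz",im=im,d=d,**{k:np.array(v) for k,v in p.items()})
E
python3 look.py w5; python3 tabs.py t5; python3 tabs.py w5
```

```text
[276 159   4  18  56] [0.6089 0.1578 0.1294] [0.648  0.1643 0.1447] [0.6284 0.1612]
[341 167   3   8  23] [0.6137 0.0078 0.1284] [0.629  0.0129 0.1425] [0.6213 0.0104]
[0.62067444 0.04070983 0.20610652] [[-0.999, 0.037, -0.0], [0.037, 0.999, 0.0], [0.0, 0.0, -1.0]]
[432 188  20  53 706] [0.6052 0.131  0.1281] [0.6452 0.1386 0.1433] [0.6252 0.1349]
[466 188  24  53 810] [0.6064 0.1588 0.128 ] [0.6469 0.1671 0.1428] [0.6268 0.1631]
[277 201  10  25 216] [0.6116 0.0059 0.1283] [0.6276 0.0125 0.1425] [0.6197 0.0094]
[333 202   9  25 201] [0.6137 0.0498 0.1281] [0.6299 0.0562 0.1426] [0.6218 0.053 ]
[0.62067444 0.04070983 0.20610652] [[-0.999, 0.037, -0.0], [0.037, 0.999, 0.0], [0.0, 0.0, -1.0]]
```

Wide slider travelled 16 mm (0.1189 to 0.1349) and stays put, and the narrow one is untouched. Now the narrow catch.

Request:
{"op": "creep_tool", "data": {"moves": [[0,-0.001,0.04,0,0,0,1],[0,-0.001,0.07,0,0,0,1],[0,-0.001,0.088,0,0,0,1],[0,-0.001,0.088,0,0,0,1],[0,-0.001,0.088,0,0,0,0.7],[0,-0.001,0.088,0,0,0,0.5],[0,-0.001,0.088,0,0,0,0.36],[0,-0.001,0.088,0,0,0,0.36],[0,-0.001,0.088,0,0,0,0.36],[0,-0.001,0.088,0,0,0,0.36]]}}

```text
time_s: 12.0
eef_pos: [0.622, 0.039, 0.1205]
eef_rot: [0.002, 0.019, 1.0, 0.0]
wrist_force: [-1.6, 2.3, 7.8]
opening: 0.377
grasp_force: 58.5
```

Request:
{"op": "creep_tool", "data": {"moves": [[0,0,0,0,0,0,0.7],[0,0,0,0,0,0,1],[0,0,0,0,0,0,1],[0,0,-0.04,0,0,0,1],[0,0,-0.1,0,0,0,1],[0.05,0.01,-0.1,0,0,0,1],[0.083,0.018,-0.1,0,0,0,1],[0.083,0.018,-0.1,0,0,0,1],[0.083,0.018,-0.1,0,0,0,1]]}}

```text
time_s: 13.12
eef_pos: [0.5391, 0.0595, 0.2186]
eef_rot: [0.001, 0.019, 1.0, -0.0]
wrist_force: [0.1, 0.3, 0.3]
opening: 1.002
grasp_force: 0.0
```

```bash
python3 look.py w6; python3 tabs.py w6; python3 - <<'E'
from h import *
s=load("w6"); X=cloud(s,s["d"]).reshape(-1,3)
Q=X[(X[:,0]>.51)&(X[:,0]<.57)&(X[:,1]>.03)&(X[:,1]<.1)&(X[:,2]>.15)&(X[:,2]<.18)]; print("pull",len(Q),Q.min(0),Q.max(0))
Q=X[(X[:,1]>.25)&(X[:,2]>.06)&(X[:,2]<.11)]; print("hub",len(Q),Q.min(0) if len(Q) else"",Q.max(0) if len(Q) else "")
print(get_obs()["q"].round(2))
E
```

```text
[400 271  11  44 184] [0.6061 0.131  0.1282] [0.6455 0.1373 0.1425] [0.6259 0.1349]
[283 280   9  24 178] [0.6122 0.0222 0.128 ] [0.6287 0.0285 0.1424] [0.6204 0.0252]
[315 281   6  23 138] [0.6131 0.0506 0.1282] [0.6302 0.0557 0.1426] [0.6216 0.0531]
[0.53932774 0.05937795 0.21844314] [[-0.999, 0.038, 0.001], [0.038, 0.999, -0.0], [-0.001, -0.0, -1.0]]
pull 525 [0.53201957 0.05184398 0.15021465] [0.54817806 0.06771409 0.17113455]
hub 357 [0.59313119 0.39346747 0.06006585] [0.63640718 0.4145403  0.07894531]
[-0.11  0.12  1.7  -0.    1.32 -1.64]
```

Both sliders are fully squeezed and the gate is still shut. Next I'll grip the pull.

Request:
{"op": "creep_tool", "data": {"moves": [[-0.001,0,0.04,0,0,0,1],[-0.001,0,0.075,0,0,0,1],[-0.001,0,0.088,0,0,0,1],[-0.001,0,0.088,0,0,0,1],[-0.001,0,0.088,0,0,0,0],[-0.001,0,0.088,0,0,0,0],[-0.001,0,0.088,0,0,0,0],[-0.001,0,0.088,0,0,0,0],[-0.001,0,0.088,0,0,0,0],[-0.001,0,0.088,0,0,0,0]]}}

```text
time_s: 14.42
eef_pos: [0.5398, 0.0593, 0.1309]
eef_rot: [0.0, 0.019, 1.0, -0.0]
wrist_force: [-2.5, -2.1, 5.1]
opening: 0.17
grasp_force: 58.4
```

```bash
python3 - <<'E'
from h import *
o=get_obs(); M=rot(o); P=o["eef_pos"]; H=np.array([.5907,.1877]); r=P[:2]-H; print(P,np.linalg.norm(r),o["opening"],o["grasp_force"])
for t in np.arange(.1,1.75,.1):
    c,s=np.cos(t),np.sin(t); q=np.array([c*r[0]+s*r[1],-s*r[0]+c*r[1]])+H
    print(t.round(2),(M.T@np.r_[q-P[:2],0]).round(4))
E
```

```text
[0.53981978 0.05933083 0.13093934] 0.13808489967863952 0.17002298879369848 58.41382920742035
0.1 [ 0.0128  0.0052 -0.    ]
0.2 [ 0.0249  0.0117 -0.    ]
0.3 [ 0.0364  0.0194 -0.    ]
0.4 [ 0.0471  0.0282 -0.0001]
0.5 [ 0.0568  0.038  -0.0001]
0.6 [ 0.0655  0.0487 -0.0001]
0.7 [ 0.0731  0.0603 -0.0001]
0.8 [ 0.0794  0.0725 -0.0001]
0.9 [ 0.0846  0.0853 -0.0001]
1.0 [ 0.0884  0.0986 -0.0001]
1.1 [ 9.090e-02  1.121e-01 -1.000e-04]
1.2 [ 9.200e-02  1.259e-01 -1.000e-04]
1.3 [ 0.0918  0.1397 -0.0002]
1.4 [ 0.0901  0.1534 -0.0002]
1.5 [ 0.0871  0.1669 -0.0002]
1.6 [ 0.0828  0.18   -0.0002]
1.7 [ 0.0772  0.1926 -0.0002]
```

Swing in two parts, turning the tool with the gate.

Units first: turns go in shares of pi rad. So 1 rad / 3.1416 = 0.3183.

Request:
{"op": "creep_tool", "data": {"moves": [[0.013,0.005,0,0,0,0.0318,0],[0.025,0.012,0,0,0,0.0637,0],[0.036,0.019,0,0,0,0.0955,0],[0.047,0.028,0,0,0,0.1273,0],[0.057,0.038,0,0,0,0.1592,0],[0.0655,0.049,0,0,0,0.191,0],[0.073,0.06,0,0,0,0.2228,0],[0.0795,0.0725,0,0,0,0.2546,0],[0.0845,0.0855,0,0,0,0.2865,0],[0.0885,0.0985,0,0,0,0.3183,0]]}}

```text
time_s: 15.68
eef_pos: [0.4559, 0.1617, 0.131]
eef_rot: [0.001, 0.497, 0.868, 0.001]
wrist_force: [5.4, -0.7, -0.7]
opening: 0.17
grasp_force: 59.3
```

```bash
python3 - <<'E'
from h import *
o=get_obs(); M=rot(o); P=o["eef_pos"]; H=np.array([.5907,.1877]); r=P[:2]-H
a0=np.arctan2(.0593-.1877,.5398-.5907); print(np.linalg.norm(r), "theta",(a0-np.arctan2(r[1],r[0]))%(2*np.pi), o["q"].round(2), "yaw",np.arctan2(M[1,0],M[0,0]))
for t in np.arange(.1,.75,.1):
    c,s=np.cos(t),np.sin(t); q=np.array([c*r[0]+s*r[1],-s*r[0]+c*r[1]])+H
    print(t.round(2),(M.T@np.r_[q-P[:2],0]).round(4))
E
```

```text
0.13726663585485566 theta 1.0030085348961295 [ 0.1   0.09  1.92 -0.    1.12 -0.43] yaw 2.100444162949625
0.1 [ 0.0127  0.0052 -0.    ]
0.2 [ 0.0248  0.0117 -0.    ]
0.3 [ 0.0362  0.0193 -0.    ]
0.4 [ 0.0468  0.028  -0.    ]
0.5 [0.0565 0.0377 0.    ]
0.6 [0.0651 0.0484 0.    ]
0.7 [0.0726 0.0599 0.    ]
```

Converted, 0.65 rad / 3.1416 = 0.2069.

Request:
{"op": "creep_tool", "data": {"moves": [[0.013,0.005,0,0,0,0.0318,0],[0.025,0.012,0,0,0,0.0637,0],[0.036,0.019,0,0,0,0.0955,0],[0.047,0.028,0,0,0,0.1273,0],[0.057,0.038,0,0,0,0.1592,0],[0.0655,0.049,0,0,0,0.191,0],[0.07,0.055,0,0,0,0.2069,0],[0.07,0.055,0,0,0,0.2069,0],[0.07,0.055,0,0,0,0.2069,0]]}}

```text
time_s: 16.8
eef_pos: [0.4681, 0.249, 0.1309]
eef_rot: [0.001, 0.747, 0.665, 0.001]
wrist_force: [3.1, -5.8, 2.9]
opening: 0.172
grasp_force: 59.7
```

```bash
python3 - <<'E'
from h import *
o=get_obs(); P=o["eef_pos"]; r=P[:2]-[.5907,.1877]
print(np.linalg.norm(r),"theta",(np.arctan2(.0593-.1877,.5398-.5907)-np.arctan2(r[1],r[0]))%(2*np.pi),o["q"].round(2),abs(o["dq"]).max())
p=optics.camera_params("top"); im,d=optics.camera("top"); cv2.imwrite("pics/t7.png",im); C=cloud(p,d); X=C.reshape(-1,3)
c=np.array([.5337,-.3365]); a=-.381; u=np.array([np.cos(a),np.sin(a)]); v=np.array([-u[1],u[0]])
L=np.c_[(X[:,:2]-c)@u,(X[:,:2]-c)@v,X[:,2]]; T=L[(abs(L[:,0])<.12)&(abs(L[:,1])<.02)&(L[:,2]>.08)&(L[:,2]<.1)]
print("post",len(T),T.min(0),T.max(0))
E
```

```text
0.1370728990120099 theta 1.657065534809501 [ 0.27  0.2   1.81 -0.    1.14  0.38] 0.0032117121617166403
post 748 [-0.08868825 -0.01999345  0.08000766] [0.09157409 0.0199436  0.09287027]
```

View pics/t7.png

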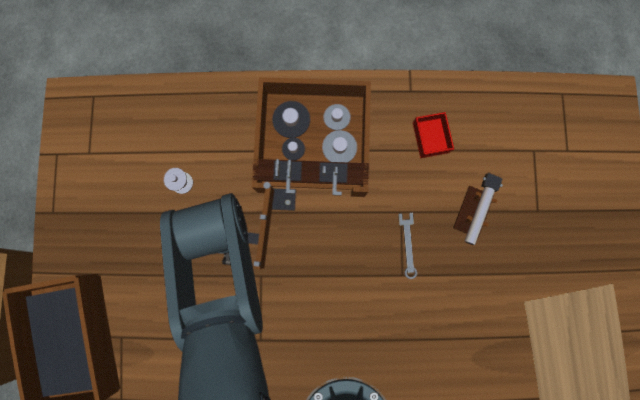

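The top view shows the gate open past square, running from (267,185) to (260,264), with the gripper on the pull near (245,240). The post lies in the cradle at (484,210), and the hub, bin and wrench are where they were.

```bash
python3 -c "
from bench import workorder; print(workorder.hand_in())"
```

```text
the job is handed in; nothing more can be done
None
```

The job is handed in at about 17 s; the hand-in returned no verdict. By my last readings the post lies in both notches, both catches were squeezed fully (wide first), the gate is held open at about 1.65 rad by its pull, and the hub, red bin and wrench look unmoved.

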